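# Store sample jars in a combination-locked drawer

## Task

Dial the code of the cabinet without running past its numbers, stopping a moment on each: if the yellow tag lies in the black-framed holder, right (clockwise) to 2, left to 10, right to 1; if the green one does, right to 3, left to 11, right to 2. Then, leaving the dial on the last number, pull the drawer well open and stand every sample jar in it upright in neat side-by-side rows, blue lids centred on the blue stripe and orange lids on the orange one. When all are in, shut the drawer fully and turn the dial back to 0, leaving the other things on the bench where they are.

Things in the scene. Friction and masses are not known exactly. Their poses are not given: they have to be found in the camera images.
- dial (a joint): the cabinet's combination dial, in rad: 0 with its pointer at number 0 (pointing along the cabinet's +x), growing clockwise seen from above (turning right), 0.524 a number: 1 reads 0.524, 2 1.047, 3 1.571; left of 0: 11 reads -0.524, 10 -1.047. Starts within 0.3 of 0, stays where it is left (0.06 N m), stops at -2.4 and 2.4
- dial_axis (a point): on the dial's axis, 143 mm above the table, where to grip its bar. The dial is a black disc, radius 36 mm, with an upright bar across it, 56 mm long, 14 mm thick; the bar's top is 13 mm above this point, the disc's top 21 mm below. A white line on one half of the bar, down its end and onto the disc is the pointer. Fixed; axes as the cabinet's
- dial_zero (a point): the broad red mark on the fixed ring round the dial: number 0, on the side away from the robot. The twelve numbers 0 to 11 stand round the ring like a clock face seen from the robot, 30 degrees apart, each at a white mark: 3 to the robot's right, 6 nearest to it, 9 to its left
- cabinet: grey steel sample cabinet, fixed to the table: 240 mm deep (x), 310 mm wide (y), 110 mm high, its drawer front facing the robot (-x). Origin at the centre of its underside. On top: the dial in front at the left, the black-framed tag holder in front near the middle, a grey-framed spare place to the right of that
- tag_holder (a point): centre of the black-framed tag holder on the cabinet's top, 120 mm to the right (-y) of the dial's axis. The tag lying in this frame is the one that counts
- tag_yellow: flat yellow tag, 36 x 48 mm, fixed, lying either in the black-framed tag holder or in the grey-framed spare place 82 mm to the right of it
- tag_green: flat green tag, the same size, fixed, lying in the other of the two places
- drawer (a joint): the cabinet's drawer, in m: 0 shut, 0.15 fully open; slides out along the cabinet's -x (towards the robot), stays where it is left (2 N). White tray inside: 270 mm wide, 138 mm deep, floor 22 mm above the table, side and back walls 50 mm above the floor; front panel 310 mm wide, its top edge 102 mm above the table
- handle (a point): middle of the drawer's steel bar handle: a round bar 11 mm thick and 120 mm long along the cabinet's y, 35 mm in front of the drawer's front face, 84 mm above the table; can be pinched from above, one finger behind it. Moves with the drawer
- row_blue (a point): middle of the blue stripe, 30 mm wide, on the drawer's floor (the front row, nearer the handle); the stripe runs across the drawer along y. Moves with the drawer; axes as the cabinet's. Even when the drawer is shut this point is given
- row_orange (a point): middle of the orange stripe (the back row), 74 mm behind the blue one, otherwise the same. Between the two rows a rail 5 mm thick stands 35 mm above the floor, so each row is a lane about 69 mm deep
- blue1_mid (a point): sample jar with a blue lid (clear glass), a cylinder 46 mm across and 60 mm high with a heavy black foot, about 0.2 kg; this point is its centre, 30 mm above its base, z up its axis. May be absent
- blue2_mid (a point): sample jar with a blue lid (clear glass), a cylinder 46 mm across and 60 mm high with a heavy black foot, about 0.2 kg; this point is its centre, 30 mm above its base, z up its axis. May be absent
- blue3_mid (a point): sample jar with a blue lid (clear glass), a cylinder 46 mm across and 60 mm high with a heavy black foot, about 0.2 kg; this point is its centre, 30 mm above its base, z up its axis. May be absent
- orange1_mid (a point): sample jar with an orange lid (amber glass), a cylinder 46 mm across and 60 mm high with a heavy black foot, about 0.2 kg; this point is its centre, 30 mm above its base, z up its axis. May be absent
- orange2_mid (a point): sample jar with an orange lid (amber glass), a cylinder 46 mm across and 60 mm high with a heavy black foot, about 0.2 kg; this point is its centre, 30 mm above its base, z up its axis. May be absent
- orange3_mid (a point): sample jar with an orange lid (amber glass), a cylinder 46 mm across and 60 mm high with a heavy black foot, about 0.2 kg; this point is its centre, 30 mm above its base, z up its axis. May be absent
- foam_rack: bystander, to be left alone: teal foam tube rack, 50 x 50 mm, 44 mm high with its tubes; origin at the centre of its underside
- beaker: bystander, to be left alone: small beaker, 48 mm across, 60 mm high; origin at the centre of its underside
- tip_box: bystander, to be left alone: purple and white pipette tip box, 65 x 65 x 52 mm; origin at the centre of its underside
- pipette: bystander, to be left alone: pipette lying down, 240 mm long, 24 mm high; origin at the centre of its underside
- buffer_bottle: bystander, to be left alone: bottle with a blue cap, 70 mm across, 150 mm high; origin at the centre of its underside
- timer: bystander, to be left alone: white bench timer, 60 x 70 x 22 mm; origin at the centre of its underside
Mind the look-alikes: they are no part of the job. Leave any brown, pink or red look-alike of the part that bears blue1_mid alone.

How it is judged:
On the way, in this order (a step that is already met when the one before it is completed fails the run):
1. the dial rests on the first number of the code that the tag in the holder calls for (velocity of joint dial between -0.1 and 0.1 rad/s and ((horizontal distance between tag_yellow and tag_holder below 0.03 m and value of joint dial between 0.927198 and 1.1672 rad) or (horizontal distance between tag_green and tag_holder below 0.03 m and value of joint dial between 1.4508 and 1.6908 rad))), for 0.2 s.
2. the dial rests on the second number of the code that the tag in the holder calls for (velocity of joint dial between -0.1 and 0.1 rad/s and ((horizontal distance between tag_yellow and tag_holder below 0.03 m and value of joint dial between -1.1672 and -0.927198 rad) or (horizontal distance between tag_green and tag_holder below 0.03 m and value of joint dial between -0.643599 and -0.403599 rad))), for 0.2 s.
3. the dial rests on the third number of the code that the tag in the holder calls for (velocity of joint dial between -0.1 and 0.1 rad/s and ((horizontal distance between tag_yellow and tag_holder below 0.03 m and value of joint dial between 0.403599 and 0.643599 rad) or (horizontal distance between tag_green and tag_holder below 0.03 m and value of joint dial between 0.927198 and 1.1672 rad))), for 0.2 s.
4. the drawer is pulled open at least 110 mm (value of joint drawer above 0.11 m), for 0.2 s.
5. every jar present stands in its row in the open drawer (x of blue1_mid in the frame of row_blue between -0.015 and 0.015 m and y of blue1_mid in the frame of row_blue between -0.125 and 0.125 m and z of blue1_mid in the frame of row_blue between 0.022 and 0.038 m and angle between each of blue1_mid, blue2_mid, blue3_mid, orange1_mid, orange2_mid, orange3_mid's own z axis and vertical below 0.15 rad and x of blue2_mid in the frame of row_blue between -0.015 and 0.015 m and y of blue2_mid in the frame of row_blue between -0.125 and 0.125 m and z of blue2_mid in the frame of row_blue between 0.022 and 0.038 m and x of blue3_mid in the frame of row_blue between -0.015 and 0.015 m and y of blue3_mid in the frame of row_blue between -0.125 and 0.125 m and z of blue3_mid in the frame of row_blue between 0.022 and 0.038 m and x of orange1_mid in the frame of row_orange between -0.015 and 0.015 m and y of orange1_mid in the frame of row_orange between -0.125 and 0.125 m and z of orange1_mid in the frame of row_orange between 0.022 and 0.038 m and x of orange2_mid in the frame of row_orange between -0.015 and 0.015 m and y of orange2_mid in the frame of row_orange between -0.125 and 0.125 m and z of orange2_mid in the frame of row_orange between 0.022 and 0.038 m and x of orange3_mid in the frame of row_orange between -0.015 and 0.015 m and y of orange3_mid in the frame of row_orange between -0.125 and 0.125 m and z of orange3_mid in the frame of row_orange between 0.022 and 0.038 m and value of joint drawer above 0.08 m), for 0.3 s.
6. the drawer is shut (value of joint drawer below 0.006 m), for 0.2 s.
7. the dial is back on 0 with the drawer shut (value of joint drawer below 0.006 m and value of joint dial between -0.12 and 0.12 rad and velocity of joint dial between -0.1 and 0.1 rad/s), for 0.2 s.
At the end, for the whole second after the job is handed in: every jar present stands upright (within 0.15 rad) on the drawer's floor, its axis within 15 mm of the middle line of the stripe of its lid's colour; the drawer is shut to within 6 mm; the dial is within 0.12 rad of 0 (x of blue1_mid in the frame of row_blue between -0.015 and 0.015 m and y of blue1_mid in the frame of row_blue between -0.125 and 0.125 m and z of blue1_mid in the frame of row_blue between 0.022 and 0.038 m and angle between each of blue1_mid, blue2_mid, blue3_mid, orange1_mid, orange2_mid, orange3_mid's own z axis and vertical below 0.15 rad and x of blue2_mid in the frame of row_blue between -0.015 and 0.015 m and y of blue2_mid in the frame of row_blue between -0.125 and 0.125 m and z of blue2_mid in the frame of row_blue between 0.022 and 0.038 m and x of blue3_mid in the frame of row_blue between -0.015 and 0.015 m and y of blue3_mid in the frame of row_blue between -0.125 and 0.125 m and z of blue3_mid in the frame of row_blue between 0.022 and 0.038 m and x of orange1_mid in the frame of row_orange between -0.015 and 0.015 m and y of orange1_mid in the frame of row_orange between -0.125 and 0.125 m and z of orange1_mid in the frame of row_orange between 0.022 and 0.038 m and x of orange2_mid in the frame of row_orange between -0.015 and 0.015 m and y of orange2_mid in the frame of row_orange between -0.125 and 0.125 m and z of orange2_mid in the frame of row_orange between 0.022 and 0.038 m and x of orange3_mid in the frame of row_orange between -0.015 and 0.015 m and y of orange3_mid in the frame of row_orange between -0.125 and 0.125 m and z of orange3_mid in the frame of row_orange between 0.022 and 0.038 m and value of joint drawer below 0.006 m and value of joint dial between -0.12 and 0.12 rad); the robot touches nothing.
It fails at once if the drawer is open more than 20 mm while the dial is more than 0.3 rad from the last number of the code (value of joint drawer above 0.02 m and ((horizontal distance between tag_yellow and tag_holder below 0.03 m and not (value of joint dial between 0.223599 and 0.823599 rad)) or (horizontal distance between tag_green and tag_holder below 0.03 m and not (value of joint dial between 0.747198 and 1.3472 rad)))).
It fails at once if the dial runs more than 0.3 rad past the code's extreme numbers ((horizontal distance between tag_yellow and tag_holder below 0.03 m and not (value of joint dial between -1.3472 and 1.3472 rad)) or (horizontal distance between tag_green and tag_holder below 0.03 m and not (value of joint dial between -0.823599 and 1.8708 rad))).
It fails at once if a bystander is moved more than 50 mm (distance of any of foam_rack, beaker, tip_box, pipette, buffer_bottle, timer from where it was at the start of the episode above 0.05 m).
Of blue1, blue2, blue3, orange1, orange2, orange3 only 3 to 5 are there at a start; the rules pass over those that are not, and their reading is None.
At some moment in a run one of blue1, blue2, blue3, orange1, orange2, orange3 may be knocked a few centimetres aside while the robot is not near it.
It also fails if it takes over 210 s, if anything falls off the work surface, if the arm or the gripper's body presses on something with over 40 N, if the wrist force passes 120 N, or if a joint passes its speed limit or range.

## Robot

A 6-joint arm with a two-finger parallel gripper is mounted at the origin on the work surface. World frame = base frame: x ahead of the robot, y to its left, z up, the work surface at z = 0. Lengths are in m, angles in rad, forces in N, time in s.
With the tool pointing down it reaches from about 0.275 to 0.875 m from the base axis. Payload 12.5 kg.
Tool frame: the origin (TCP) lies on the centre line of the jaws, within the pads' length; the fingertips stand r.finger_overhang ahead of it and the grasp point (between the pads) lies 3 mm ahead of it (r.finger_overhang is the distance from the TCP to the fingertips, in m); z points along the fingers, y is the direction in which the jaws open and shut (so a half turn about z gives the same grasp; the last joint's range is limited). The gripper opens to 85 mm and grips with 20 to 120 N. Pads are 22 mm wide; open, the fingers measure 114 mm over their backs; the gripper's body (76 mm by 85 mm) begins 54 mm behind the grasp point. The pads swing forward as they close: fully open they stand 13 mm farther back than shut.
Start: joints at [1.043, 0.351, 1.652, -0, 1.139, -0.085], TCP at [0.236, 0.497, 0.253] pointing down, gripper open.
Joint ranges: [-2.75, 2.75], [-0.79, 2.1], [0.01, 2.65], [-1.57, 4.71], [0.07, 3.14], [-2.87, 2.87]. Speed limits (rad/s): [2.22, 2.22, 2.79, 3.14, 3.14, 3.14].

## Interface

Orientations are given as a unit quaternion [x, y, z, w].
In Python, from cell import r, optics gives the robot as it stands. The module is installed in compiled form; this text tells all that it offers. Calls block until the motion is done:
- r.move_to(position, orientation): joint-space move of the TCP to a pose.
- r.move_linear(position, rot=None, vel=0.15): straight line of the TCP; rot=None keeps the orientation; vel is the mean speed in m/s.
- r.set_joints(angles): joint-space move.
- r.set_gripper(opening, squeeze=None): opening from 0.0 (shut) to 1.0 (fully open); squeeze is the grip in N (None keeps the last); returns when the fingers have stopped.
- r.sleep(seconds).
- r.inverse_kinematics(position, orientation): joint angles nearest the present ones, or None.
- optics.get_image(name): name is "scene" or "top" or "wrist"; returns a dict with "pixels" (480x640x3 uint8, red, green, blue), "depth" (480x640 float32, m along the optical axis (not along the pixel's ray), 0 where there is no reading), "fx", "fy", "cx", "cy" (pixels), "camera_from_world" (4x4, takes a point from world to camera coordinates); the wrist camera has in their place "mount" (4x4, takes a point from camera to tool coordinates, whose origin is the TCP and whose axes are the flange's). Camera axes: x right, y down, z forward; pixel columns grow to the right and rows downward; lengths in m; the calibration is good to about 2 mm. A picture is of the moment at which its call begins: read the wrist's pose just before it.
A pose or a line that the arm cannot do raises r.PlanningError and nothing moves.
- r.hand_in(): hands the job in, once; it reports no verdict.
Readings, each from a call of its own:
- r.current_t(): time.
- r.current_q(): joint angles.
- r.current_qvel(): joint speeds.
- r.current_effort(): joint torques, N m.
- r.current_tool_pos(): TCP position.
- r.current_ee_rot(): TCP orientation.
- r.current_contact_force(): force on the tool from outside, world axes, zero at the start.
- r.current_torque(): the same for the moment, N m.
- r.current_opening(): opening from 0.0 (shut) to 1.0 (fully open).
Only numpy, scipy, OpenCV 4.12 (cv2) and the standard library are available. Lean on these libraries where they do the work, as an engineer would, in place of code of your own. Each camera call takes 0.05 s, during which the arm holds its last target. There are 200 camera calls.

## Working session

There is one attempt and no reset: what is moved stays moved. The work goes in short steps, each a Python script; the robot and the scene stay as the last script left them, time stands still between calls to the robot, and variables do not carry over. Pictures are saved under pics/ and viewed, about 12 in all and at most 16, crops included, and the job is handed in when it is done.

```bash
mkdir -p pics; cat > h.py <<'E'
import numpy as np, cv2
from cell import r, optics
def snap(name):
    p=np.array(r.current_tool_pos()); q=np.array(r.current_ee_rot())
    im=optics.get_image(name)
    if name=="wrist":
        from scipy.spatial.transform import Rotation as R
        T=np.eye(4); T[:3,:3]=R.from_quat(q).as_matrix(); T[:3,3]=p
        im["wfc"]=T@im["mount"]
    else: im["wfc"]=np.linalg.inv(im["camera_from_world"])
    return im
def cloud(im):
    d=im["depth"]; v,u=np.mgrid[:d.shape[0],:d.shape[1]]
    P=np.stack([(u-im["cx"])/im["fx"]*d,(v-im["cy"])/im["fy"]*d,d,np.ones_like(d)],-1)
    return (P@im["wfc"].T)[...,:3]
def proj(im,p):
    c=np.linalg.inv(im["wfc"])@np.append(p,1); return c[0]/c[2]*im["fx"]+im["cx"],c[1]/c[2]*im["fy"]+im["cy"]
def save(im,f): cv2.imwrite("pics/"+f,im["pixels"][...,::-1])
E
python3 - <<'E'
from h import *
for n in("top","scene"):
    im=snap(n); save(im,n+"0.png"); np.savez(n+"0.npz",**im); print(n,im["wfc"].round(3).tolist(),im["fx"])
print(r.current_ee_rot(),r.finger_overhang,r.current_t())
E
```

```text
top [[-0.003, -0.99, 0.142, 0.339], [-1.0, 0.0, -0.017, -0.065], [0.017, -0.142, -0.99, 1.429], [0.0, 0.0, 0.0, 1.0]] 584.0559536763423
scene [[0.701, 0.625, -0.344, 0.945], [0.713, -0.606, 0.352, -0.532], [0.011, -0.492, -0.871, 1.19], [0.0, 0.0, 0.0, 1.0]] 523.948060477453
[ 2.19559971e-01  9.75598839e-01 -5.46801177e-04 -1.61462353e-04] 0.022 0.1
```

View pics/top0.png

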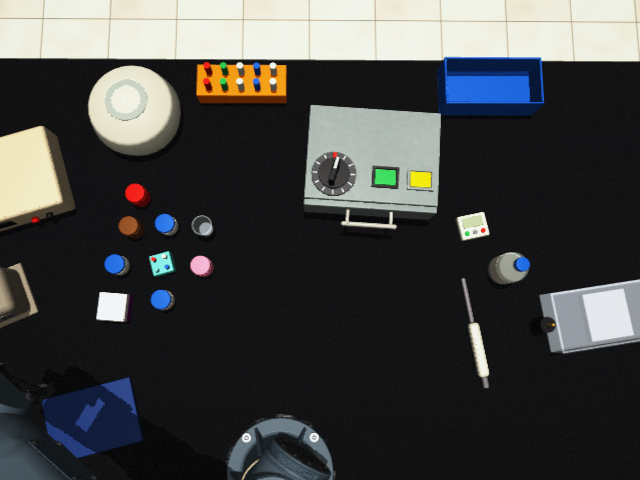

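View pics/scene0.png

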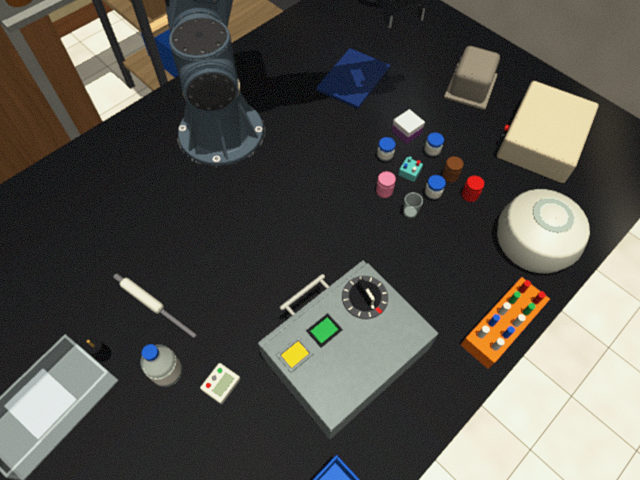

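Three jars have blue lids, at top pixels (166,224), (117,264) and (162,299). The look-alikes are red (136,194), brown (130,227) and pink (201,266); the blue bottle cap (522,264) is not a jar either. The green tag lies in the black frame (385,177), so the code is 3, 11, 2. I see no orange lid so far. The brown one needs a close crop.

```bash
python3 - <<'E'
from h import *
im=dict(np.load("top0.npz")); P=cloud(im); px=im["pixels"]
hsv=cv2.cvtColor(px,cv2.COLOR_RGB2HSV)
z=P[...,2]
# cabinet top
m=((np.abs(z-0.11)<0.012)&(P[...,0]>.45)&(P[...,1]<.1)&(P[...,1]>-.4)).astype(np.uint8)
n,l,s,c=cv2.connectedComponentsWithStats(m); k=1+s[1:,4].argmax()
pts=P[l==k][:,:2]; print("cab",cv2.minAreaRect(pts.astype(np.float32)), z[l==k].mean())
def blob(n,mask,box):
    u0,v0,u1,v1=box; mm=np.zeros_like(mask); mm[v0:v1,u0:u1]=mask[v0:v1,u0:u1]
    q=P[mm]; print(n,mm.sum(),q.mean(0).round(4),np.median(q,0).round(4), (np.ptp(q[:,0]).round(3),np.ptp(q[:,1]).round(3)))
H,S,V=hsv[...,0],hsv[...,1],hsv[...,2]
blob("green",(H>45)&(H<80)&(S>150)&(V>80),(365,160,405,195))
blob("yellow",(H>20)&(H<35)&(S>150)&(V>80),(405,160,440,195))
blob("redmark",((H<8)|(H>172))&(S>150)&(V>80),(310,145,360,165))
blob("barwhite",(S<60)&(V>150)&(z>.14),(310,145,360,205))
blob("bar",(z>.145),(310,150,360,195))
for n,(u,v) in dict(b1=(166,224),b2=(117,264),b3=(162,299),brown=(130,227),red=(136,194),pink=(201,266),beaker=(202,226),foam=(162,264),tip=(113,307)).items():
    mk=np.zeros_like(m,bool); mk[v-16:v+16,u-16:u+16]=1; zz=z[v-12:v+12,u-12:u+12].max()
    blob(n,mk&(z>max(zz-.008,.02)),(0,0,640,480)); print(hsv[v,u])
blob("handle",(z>.06)&(z<.095),(340,205,400,235))
c=px[180:330,80:230]; c=cv2.resize(c,None,fx=4,fy=4,interpolation=cv2.INTER_CUBIC); cv2.imwrite("pics/crop.png",c[...,::-1])
E
```

```text
cab ((0.7252653241157532, -0.21709772944450378), (0.3104696571826935, 0.2432544231414795), 85.9875259399414) 0.11003673477395684
green 320 [ 0.6769 -0.2427  0.1174] [ 0.6781 -0.2429  0.1132] (np.float64(0.358), np.float64(0.202))
yellow 310 [ 0.6702 -0.3233  0.1219] [ 0.6726 -0.3245  0.1135] (np.float64(0.354), np.float64(0.284))
redmark 23 [ 0.7296 -0.1261  0.1178] [ 0.7304 -0.1253  0.116 ] (np.float64(0.023), np.float64(0.007))
barwhite 43 [ 0.6415 -0.1173  0.3638] [ 0.6975 -0.1275  0.1573] (np.float64(0.375), np.float64(0.07))
bar 169 [ 0.6565 -0.1192  0.2608] [ 0.6818 -0.1232  0.1558] (np.float64(0.375), np.float64(0.073))
b1 5 [ 0.3387 -0.0646  1.4291] [ 0.3387 -0.0646  1.4291] (np.float64(0.0), np.float64(0.0))
[108 202 234]
b2 4 [ 0.3387 -0.0646  1.4291] [ 0.3387 -0.0646  1.4291] (np.float64(0.0), np.float64(0.0))
[108 209 231]
b3 4 [ 0.3387 -0.0646  1.4291] [ 0.3387 -0.0646  1.4291] (np.float64(0.0), np.float64(0.0))
[108 205 234]
brown 180 [0.5682 0.3524 0.084 ] [0.5718 0.359  0.0611] (np.float64(0.256), np.float64(0.447))
[ 12 185 154]
red 5 [ 0.3387 -0.0646  1.4291] [ 0.3387 -0.0646  1.4291] (np.float64(0.0), np.float64(0.0))
[  1 223 244]
pink 5 [ 0.3387 -0.0646  1.4291] [ 0.3387 -0.0646  1.4291] (np.float64(0.0), np.float64(0.0))
[165  65 243]
beaker 3 [ 0.3387 -0.0646  1.4291] [ 0.3387 -0.0646  1.4291] (np.float64(0.0), np.float64(0.0))
[107  21 171]
foam 2 [ 0.3387 -0.0646  1.4291] [ 0.3387 -0.0646  1.4291] (np.float64(0.0), np.float64(0.0))
[ 87 107 242]
tip 2 [ 0.3387 -0.0646  1.4291] [ 0.3387 -0.0646  1.4291] (np.float64(0.0), np.float64(0.0))
[105   6 248]
handle 521 [ 0.5854 -0.2072  0.0844] [ 0.5779 -0.2067  0.0866] (np.float64(0.054), np.float64(0.142))
```

View pics/crop.png

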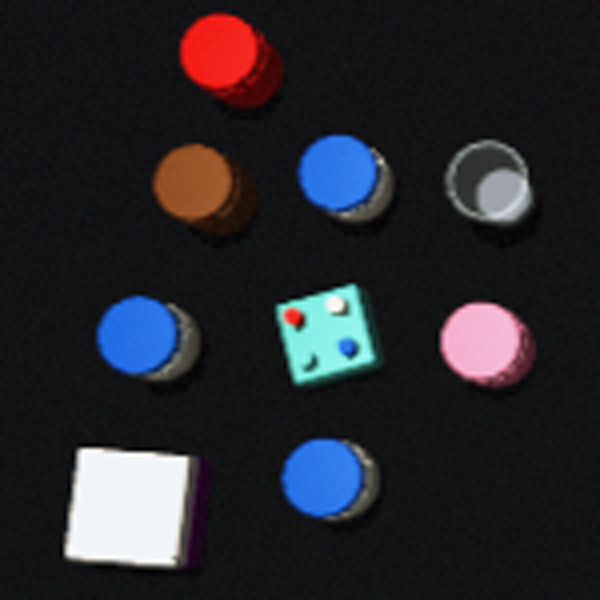

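The brown one has a solid brown body and lid, so it is a look-alike; only three blue jars show. Next I measure them and take a wrist view of the dial.

```bash
cat >> h.py <<'E'
YAW=-0.070   # cabinet yaw
CX=np.array([np.cos(YAW),np.sin(YAW)]); CY=np.array([-CX[1],CX[0]])
def down(psi): return [np.cos(psi/2),np.sin(psi/2),0,0]
def lids(im,lo=100,hi=118,zr=(.045,.12),amin=60,smin=130):
    h=cv2.cvtColor(im["pixels"],cv2.COLOR_RGB2HSV); P=cloud(im)
    m=(h[...,0]>=lo)&(h[...,0]<=hi)&(h[...,1]>smin)&(h[...,2]>90)&(im["depth"]>0)&(P[...,2]>zr[0])&(P[...,2]<zr[1])
    n,l,s,c=cv2.connectedComponentsWithStats(m.astype(np.uint8)); out=[]
    for k in range(1,n):
        if s[k,4]<amin: continue
        q=P[l==k]; t=q[q[:,2]>np.percentile(q[:,2],60)-.006]
        (cx,cy),rad=cv2.minEnclosingCircle(t[:,:2].astype(np.float32))
        out.append((*t.mean(0).round(4),round(rad,4),c[k].round(0).tolist()))
    return out
E
python3 - <<'E'
from h import *
im=dict(np.load("top0.npz"))
print("blue",*lids(im),"orange",*lids(im,8,20),sep="\n")
im=dict(np.load("scene0.npz"))
print("blue",*lids(im),"orange",*lids(im,8,20),sep="\n")
D=np.array([.6865,-.123])
p=np.array([.62,-.14,.38]); o=down(YAW+np.pi)
q=r.inverse_kinematics(p,o); print(q)
r.move_to(p,o); print(r.current_q(),r.current_tool_pos(),r.current_t())
im=snap("wrist"); np.savez("w1.npz",**im); save(im,"w1.png"); print(im["wfc"].round(3).tolist())
E
```

```text
blue
(np.float64(0.9292), np.float64(-0.5175), np.float64(0.0793), 0.1315, [493.0, 80.0])
(np.float64(0.579), np.float64(0.2756), np.float64(0.0602), 0.0233, [164.0, 223.0])
(np.float64(0.4825), np.float64(0.3892), np.float64(0.0598), 0.023, [114.0, 263.0])
(np.float64(0.3991), np.float64(0.2783), np.float64(0.0596), 0.023, [160.0, 299.0])
orange
(np.float64(0.9362), np.float64(0.0993), np.float64(0.0509), 0.1163, [242.0, 81.0])
(np.float64(0.5734), np.float64(0.3612), np.float64(0.0597), 0.0231, [128.0, 225.0])
blue
(np.float64(0.4859), np.float64(0.387), np.float64(0.0587), 0.0251, [436.0, 139.0])
(np.float64(0.4028), np.float64(0.2764), np.float64(0.0585), 0.0243, [387.0, 144.0])
(np.float64(0.5821), np.float64(0.2735), np.float64(0.0592), 0.0239, [437.0, 183.0])
(np.float64(0.8899), np.float64(-0.4178), np.float64(0.079), 0.0439, [336.0, 469.0])
orange
(np.float64(0.5751), np.float64(0.3591), np.float64(0.059), 0.0225, [455.0, 163.0])
(np.float64(0.9435), np.float64(0.0888), np.float64(0.0505), 0.1169, [506.0, 322.0])
[-2.95305393e-01  4.26222484e-01  1.23369298e+00 -4.44089210e-16
  1.48167719e+00 -1.79610172e+00]
[-2.94209905e-01  4.26194660e-01  1.23395750e+00  1.13939362e-04
  1.48162476e+00 -1.79583473e+00] [ 0.62008832 -0.13927231  0.37990326] 2.7667
[[0.069, 0.957, 0.283, 0.549], [0.998, -0.066, -0.019, -0.135], [0.001, 0.284, -0.959, 0.501], [0.0, 0.0, 0.0, 1.0]]
```

View pics/w1.png

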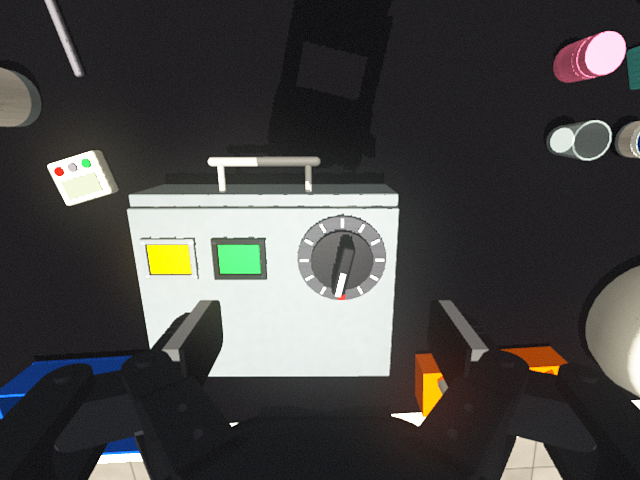

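The wrist view shows the green tag in the black frame (239,259), the dial at (342,258) with its pointer near the red 0 mark (341,297), and the handle at (264,161). I'll measure them from this image.

```bash
python3 - <<'E'
from h import *
im=dict(np.load("w1.npz")); P=cloud(im); z=P[...,2]; ok=im["depth"]>0
hsv=cv2.cvtColor(im["pixels"],cv2.COLOR_RGB2HSV)
def box(u0,v0,u1,v1):
    m=np.zeros(z.shape,bool); m[v0:v1,u0:u1]=1; return m&ok
b=P[box(300,215,385,300)&(z>.149)&(z<.165)]
c,(w,h),a=cv2.minAreaRect(b[:,:2].astype(np.float32)); print("bar",len(b),c,w,h,a,b[:,2].mean(),b.mean(0))
wl=P[box(300,215,385,300)&(z>.149)&(z<.165)&(hsv[...,2]>150)]; wm=wl.mean(0); print("white",len(wl),wm)
g=P[box(205,235,270,280)&(hsv[...,0]>45)&(hsv[...,0]<80)&(hsv[...,1]>150)]; gm=g.mean(0);print("green",gm)
rd=P[box(325,285,360,305)&((hsv[...,0]<8)|(hsv[...,0]>172))&(hsv[...,1]>150)]; print("red",rd.mean(0),len(rd))
disc=box(290,210,395,305)&(z>.113)&(z<.13); dd=P[disc&(hsv[...,2]<150)]; print("disc",cv2.minEnclosingCircle(dd[:,:2].astype(np.float32)))
D=gm[:2]+.12*CY; print("D from green",D)
for C in (D,np.array(c)):
    v=wm[:2]-C; print("theta",YAW-np.arctan2(v[1],v[0]))
hd=P[box(205,150,325,170)&(z>.075)&(z<.1)]; print("handle",cv2.minAreaRect(hd[:,:2].astype(np.float32)),hd.mean(0),np.median(hd,0))
# bar principal axis
u=np.linalg.svd(b[:,:2]-b[:,:2].mean(0),full_matrices=False)[2][0]; u*=np.sign(u[0]); print("theta bar",YAW-np.arctan2(u[1],u[0]))
t=box(130,180,400,380)&(abs(z-.11)<.004); print("cab",cv2.minAreaRect(P[t][:,:2].astype(np.float32)))
E
```

```text
bar 682 (0.6857918500900269, -0.12502577900886536) 0.014126002788543701 0.05658011883497238 73.60387420654297 0.15595303500673324 [ 0.68392618 -0.12499598  0.15595304]
white 162 [ 0.69964888 -0.1283522   0.15704265]
green [ 0.68231229 -0.24883535  0.11400256]
red [ 0.73313405 -0.12693865  0.11878746] 25
disc ((0.6851826310157776, -0.12505513429641724), 0.051833488047122955)
D from green [ 0.69070543 -0.12912923]
theta -0.1566655586637714
theta 0.1655948140066939
handle ((0.571821391582489, -0.20756250619888306), (0.12939214706420898, 0.014854242093861103), 86.10235595703125) [ 0.5698711  -0.20645147  0.08861546] [ 0.56973463 -0.20604234  0.08887645]
theta bar 0.21294608414013305
cab ((0.7317861914634705, -0.21821299195289612), (0.31016138195991516, 0.22512130439281464), 86.13263702392578)
```

```bash
python3 - <<'E'
from h import *
D=[.6855,-.125]; th=.213; psi=YAW-th+np.pi
r.move_to([*D,.22],down(psi)); r.set_gripper(.55)
r.move_linear([*D,.148],vel=.08); print(r.current_tool_pos(),r.current_contact_force())
r.set_gripper(0,40); print("open",r.current_opening(),r.current_contact_force())
q0=np.array(r.current_q())
for num in (1.571,-.524,1.047):
    q=q0.copy(); q[5]=q0[5]+num-th; r.set_joints(q); r.sleep(.6)
    print(num,r.current_q()[5]-q[5],r.current_qvel()[5],r.current_contact_force(),r.current_torque(),r.current_tool_pos(),r.current_t())
r.set_gripper(.55); r.move_linear([*D,.22],vel=.12)
r.move_to([.62,-.14,.38],down(YAW+np.pi))
im=snap("wrist"); save(im,"w2.png")
P=cloud(im); z=P[...,2]; m=np.zeros(z.shape,bool); m[215:300,295:390]=1
b=P[m&(z>.149)&(z<.165)&(im["depth"]>0)]; c,wh,a=cv2.minAreaRect(b[:,:2].astype(np.float32)); print(c,wh,a)
u=np.linalg.svd(b[:,:2]-b[:,:2].mean(0),full_matrices=False)[2][0]; u*=-np.sign(u[1]); print("theta",YAW-np.arctan2(u[1],u[0]),r.current_t())
E
```

```text
[ 0.68581303 -0.12508216  0.14865735] [-0.18637479 -0.12453173  0.83283075]
open 0.15731027126327737 [0.15401381 3.92597375 3.18114049]
1.571 -0.00046892748663837636 -0.0011305771660155995 [-5.02049786  0.29833429  5.53654184] [0.05206783 1.03064978 0.03218165] [ 0.68552322 -0.12471663  0.14858092] 7.2833
-0.524 0.0006098012147397469 0.0018929454513364925 [-2.42727869  4.63455193  4.54367146] [0.55690707 0.44339799 0.00552158] [ 0.68583626 -0.12437     0.1485837 ] 9.7
1.047 -0.0009030638833851246 0.0009448154843180857 [-4.90630608  1.40403743  5.32848577] [0.17969415 0.93520499 0.00324214] [ 0.68564715 -0.12472911  0.14856749] 11.7
(0.685434103012085, -0.12518441677093506) (0.014822084456682205, 0.05634687840938568) 25.87276840209961
theta 1.0522271174234588 13.9333
```

View pics/w2.png

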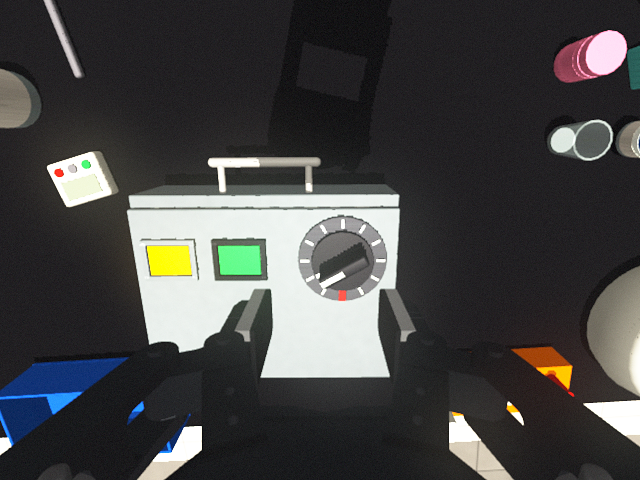

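The dial rests on 2 (θ 1.05). Now the drawer.

```bash
python3 - <<'E'
from h import *
Hd=np.array([.571,-.207]); 
cand=[(abs(q[5]),s) for s in(-np.pi/2,np.pi/2) if (q:=r.inverse_kinematics([*Hd,.2],down(YAW+s))) is not None]; print(cand)
psi=YAW+min(cand)[1]
r.move_to([*Hd,.2],down(psi)); r.set_gripper(.36)
r.move_linear([*Hd,.087],vel=.12); print(r.current_tool_pos(),r.current_contact_force())
r.set_gripper(0,40); print("open",r.current_opening(),r.current_contact_force())
e=Hd-.142*CX; r.move_linear([*e,.087],vel=.12); print(r.current_tool_pos(),r.current_contact_force())
r.set_gripper(.36); r.move_linear([*e,.2],vel=.2)
p=np.array([.50,-.17]); 
r.move_to([.42,-.20,.42],down(YAW+np.pi)); print(r.current_t())
im=snap("wrist"); save(im,"w3.png"); np.savez("w3.npz",**im)
im=snap("top"); save(im,"top3.png"); np.savez("top3.npz",**im)
print(lids(im))
E
```

```text
[(np.float64(2.787170869769075), -1.5707963267948966), (np.float64(0.354421783820718), 1.5707963267948966)]
[ 0.57142899 -0.207189    0.08776457] [ 0.52561914 -0.00958099  0.09870465]
open 0.10861783440719593 [-10.24890068  -0.11864224   9.0690763 ]
[ 0.4293673  -0.19762732  0.08769414] [-2.42314304 -3.68178744  9.12332924]
20.7417
[(np.float64(0.9295), np.float64(-0.5191), np.float64(0.0791), 0.1318, [493.0, 80.0]), (np.float64(0.6053), np.float64(0.2586), np.float64(0.0599), 0.0234, [172.0, 212.0]), (np.float64(0.4826), np.float64(0.3889), np.float64(0.0596), 0.0232, [114.0, 263.0]), (np.float64(0.3994), np.float64(0.278), np.float64(0.0595), 0.0233, [160.0, 299.0])]
```

View pics/w3.png

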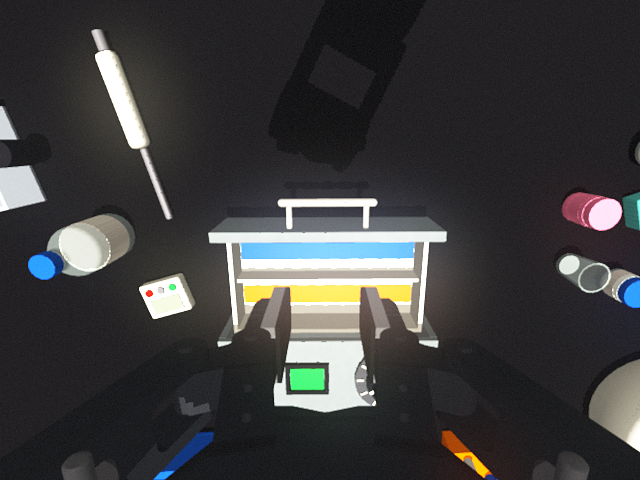

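The drawer is open and empty, with the blue stripe at row ~250 and the orange one at ~294. One jar has already been knocked, to (0.605, 0.259), so I'll use fresh positions. Next, the stripe positions.

```bash
python3 - <<'E'
from h import *
for f in("w3","top3"):
    im=dict(np.load(f+".npz")); P=cloud(im); h=cv2.cvtColor(im["pixels"],cv2.COLOR_RGB2HSV)
    for n,lo,hi in(("blue",95,118),("orange",12,28)):
        q=P[(h[...,0]>=lo)&(h[...,0]<=hi)&(h[...,1]>100)&(im["depth"]>0)&(abs(P[...,2]-.023)<.008)&(P[...,0]>.4)&(P[...,0]<.65)&(P[...,1]<0)&(P[...,1]>-.38)]
        l=(q[:,:2]-[.7265,-.2177])@np.stack([CX,CY],1)
        print(f,n,len(q),"cab x",np.percentile(l[:,0],[2,50,98]).round(4),"y",np.percentile(l[:,1],[1,50,99]).round(4),q[:,2].mean())
    s=(abs(P[...,2]-.102)<.006)&(P[...,0]<.52)&(P[...,0]>.4)&(P[...,1]<0)&(P[...,1]>-.4); q=P[s]; l=(q[:,:2]-[.7265,-.2177])@np.stack([CX,CY],1); print("panel",np.percentile(l,[2,98],axis=0))
E
```

```text
w3 blue 2659 cab x [-0.2229 -0.2111 -0.1984] y [-0.1313 -0.0033  0.1307] 0.02306627890094807
w3 orange 2074 cab x [-0.1525 -0.1398 -0.1243] y [-0.1316  0.0014  0.1323] 0.0230151386342491
panel [[-0.2629773  -0.14945124]
 [-0.24811966  0.1472134 ]]
top3 blue 576 cab x [-0.2268 -0.2122 -0.198 ] y [0.0169 0.0755 0.1334] 0.022013210446261408
top3 orange 881 cab x [-0.1528 -0.1367 -0.1235] y [-0.1334  0.0452  0.1329] 0.022053427517630345
panel [[-0.26236585  0.03727221]
 [-0.24775207  0.15195258]]
```

```bash
cat >> h.py <<'E'
C0=np.array([.7265,-.2177])
def best(p,psi):
    c=[]
    for k in (0,np.pi):
        q=r.inverse_kinematics(p,down(psi+k))
        if q is not None: c.append((abs(q[5]),psi+k))
    return min(c)[1]
def find(exp,tol=.06):
    for n in ("top","scene"):
        c=[np.array(l[:2]) for l in lids(snap(n)) if abs(l[2]-.06)<.006 and abs(l[3]-.0235)<.003]
        c=[p for p in c if np.hypot(*(p-exp))<tol]
        if c: return min(c,key=lambda p:np.hypot(*(p-exp)))
def transfer(exp,phi,y,op=.78,row=-.2125):
    p=find(exp); print("jar",p,r.current_t())
    a=np.array([*p,.25]); o=down(best(a,phi+np.pi/2))
    r.move_to(a,o); r.set_gripper(op)
    r.move_linear([*p,.12],vel=.25); r.move_linear([*p,.045],vel=.1)
    print("f",r.current_contact_force().round(1) if hasattr(r.current_contact_force(),'round') else r.current_contact_force())
    r.set_gripper(0,35); print("grip",r.current_opening())
    r.move_linear(a,vel=.2)
    t=C0+row*CX+y*CY; b=np.array([*t,.25]); r.move_to(b,down(best(b,YAW)))
    print("held",r.current_opening())
    r.move_linear([*t,.13],vel=.25); r.move_linear([*t,.0685],vel=.06)
    print("f",r.current_contact_force(),r.current_tool_pos())
    r.set_gripper(.66); r.move_linear(b,vel=.2); print(r.current_t())
E
python3 - <<'E'
from h import *
transfer(np.array([.6053,.2586]),np.arctan2(-.45,.89),.075)
r.move_to([.42,-.20,.42],down(YAW+np.pi))
im=snap("wrist"); save(im,"w4.png"); np.savez("w4.npz",**im)
for l in lids(im,zr=(.07,.095)): print(l,(np.array(l[:2])-C0)@np.stack([CX,CY],1))
E
```

```text
jar [0.6054 0.2587] 20.8917
f [0.3 0.6 0. ]
grip 0.5320305405178432
held 0.5303895470091268
f [ 0.37982478 -0.2233664  -2.00735233] [ 0.51996603 -0.12808872  0.06879452]
31.4083
(np.float64(0.5185), np.float64(-0.1221), np.float64(0.0824), 0.0227, [386.0, 261.0]) [-0.21417714  0.08081776]
(np.float64(0.8705), np.float64(-0.5219), np.float64(0.0774), 0.0421, [156.0, 468.0]) [ 0.16492396 -0.29338324]
(np.float64(0.9154), np.float64(0.0599), np.float64(0.09), 0.0059, [498.0, 473.0]) [0.16902125 0.29013236]
```

View pics/w4.png

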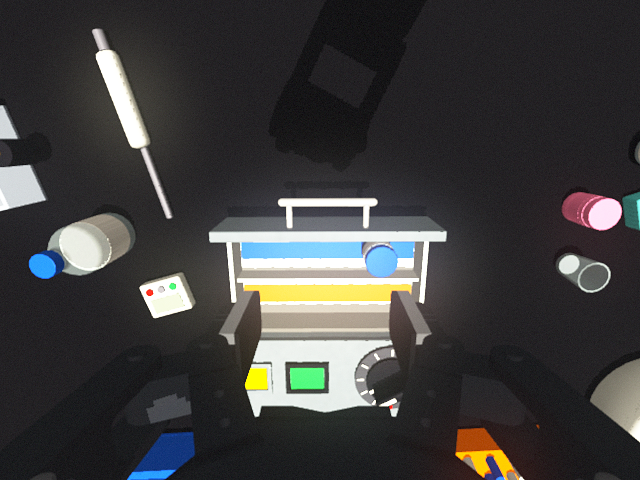

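Jar 1 stands on the blue stripe (lid at (381,260), about 2 mm off the middle). Now the other two.

```bash
python3 - <<'E'
from h import *
transfer(np.array([.4826,.3889]),np.pi/2,0.)
transfer(np.array([.3994,.278]),np.pi/2,-.075)
r.move_to([.42,-.20,.42],down(YAW+np.pi))
im=snap("wrist"); save(im,"w5.png")
for l in lids(im,zr=(.07,.095)): print(l,(np.array(l[:2])-C0)@np.stack([CX,CY],1))
t=snap("top"); save(t,"top5.png"); print(*lids(t),*lids(t,5,22),sep="\n")
E
```

```text
jar [0.4827 0.3894] 34.3333
f [0.4 0.5 0. ]
grip 0.5319214172356418
held 0.5246792466875412
f [ 0.16922243 -0.54446586 -2.26425078] [ 0.51476958 -0.20294987  0.06886927]
45.125
jar [0.399  0.2786] 45.175
f [ 1.   0.6 -0.2]
grip 0.5285211116482824
held 0.5308186884222804
f [ 0.23951973  0.98133092 -2.2714286 ] [ 0.5095214  -0.27779199  0.0688925 ]
55.6083
(np.float64(0.5097), np.float64(-0.2814), np.float64(0.0823), 0.023, [271.0, 262.0]) [-0.2118137  -0.07870761]
(np.float64(0.5014), np.float64(-0.2026), np.float64(0.0821), 0.0215, [327.0, 253.0]) [-0.22560487 -0.00068111]
(np.float64(0.5189), np.float64(-0.1234), np.float64(0.0824), 0.0225, [385.0, 261.0]) [-0.2136872   0.07954892]
(np.float64(0.8706), np.float64(-0.5227), np.float64(0.0773), 0.0408, [156.0, 468.0]) [ 0.16507967 -0.29417429]
(np.float64(0.9283), np.float64(-0.5174), np.float64(0.0793), 0.1322, [493.0, 80.0])
(np.float64(0.5197), np.float64(-0.1274), np.float64(0.0817), 0.0224, [335.0, 246.0])
(np.float64(0.9363), np.float64(0.099), np.float64(0.051), 0.1163, [242.0, 81.0])
(np.float64(0.5732), np.float64(0.361), np.float64(0.06), 0.0233, [128.0, 225.0])
```

View pics/w5.png

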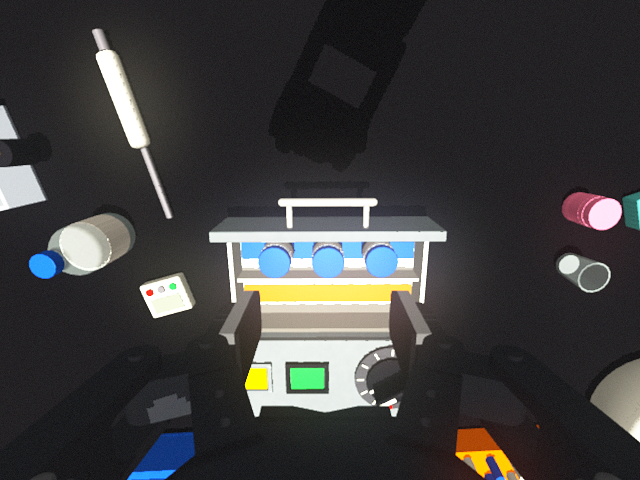

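View pics/top5.png

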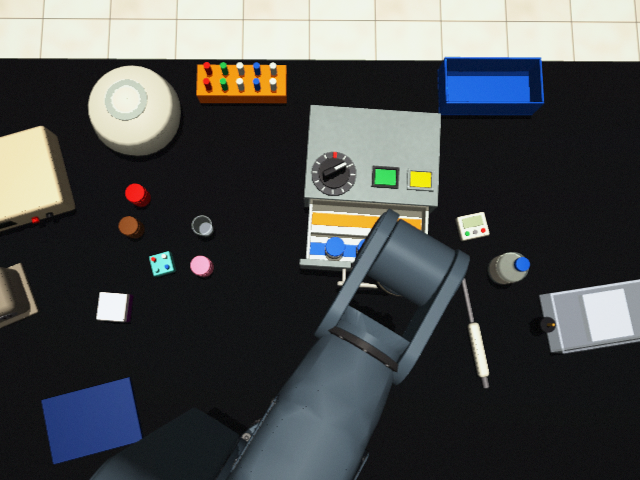

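The middle jar's reading (−0.2256) merged with the stripe behind it; in the picture its lid (328,260) is in line with its neighbours. There are no more jars, so I shut the drawer.

```bash
python3 - <<'E'
from h import *
Hd=np.array([.571,-.207]); e=Hd-.142*CX; psi=YAW+np.pi/2
r.move_to([*e,.2],down(psi)); r.set_gripper(.36)
r.move_linear([*e,.087],vel=.12); r.set_gripper(0,40); print(r.current_opening(),r.current_contact_force())
r.move_linear([*Hd,.087],vel=.06); r.sleep(.3); print(r.current_tool_pos(),r.current_contact_force())
s=Hd+.002*CX; r.move_linear([*s,.087],vel=.03); r.sleep(.3); print(r.current_tool_pos(),r.current_contact_force())
r.set_gripper(.36); r.move_linear([*s,.2],vel=.2)
r.move_to([.62,-.14,.38],down(YAW+np.pi)); print(r.current_t())
im=snap("wrist"); save(im,"w6.png"); np.savez("w6.npz",**im)
P=cloud(im); z=P[...,2]; m=np.zeros(z.shape,bool); m[150:170,205:325]=1
q=P[m&(z>.075)&(z<.1)]; print("handle",cv2.minAreaRect(q[:,:2].astype(np.float32)))
E
```

```text
0.11046907025343584 [-0.71743052  0.44640551  7.12319744]
[ 0.56990675 -0.20659323  0.08761721] [-9.53809535  2.78617478 11.60287423]
[ 0.57001387 -0.2065877   0.08755688] [-21.67649998   3.01260847  20.59794297]
67.2333
handle ((0.5715237855911255, -0.2069750726222992), (0.12913206219673157, 0.013749169185757637), 85.94499206542969)
```

View pics/w6.png

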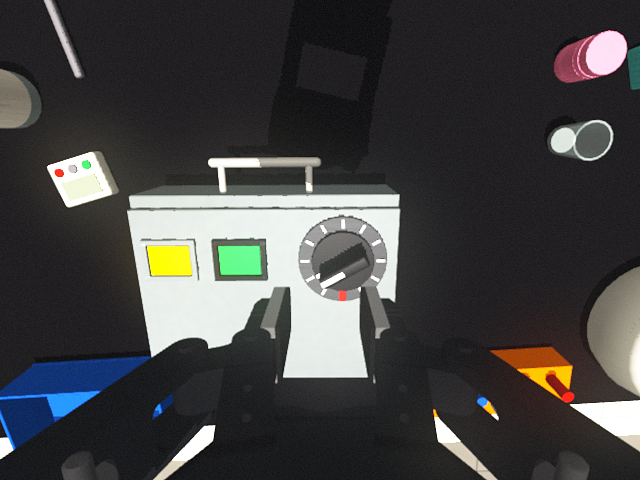

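The drawer is shut: the handle is back at its starting point (0.5715, −0.207), and the push ended on a hard stop. Now I turn the dial to 0.

```bash
python3 - <<'E'
from h import *
D=[.6855,-.125]; th=1.05
r.move_to([*D,.22],down(YAW-th+np.pi)); r.set_gripper(.55)
r.move_linear([*D,.148],vel=.08); r.set_gripper(0,40)
q=np.array(r.current_q()); q[5]-=th; r.set_joints(q); r.sleep(.6); print(r.current_q()[5]-q[5])
r.set_gripper(.55); r.move_linear([*D,.22],vel=.12)
r.move_to([.62,-.14,.38],down(YAW+np.pi))
im=snap("wrist"); save(im,"w7.png")
P=cloud(im); z=P[...,2]; m=np.zeros(z.shape,bool); m[215:300,295:390]=1
b=P[m&(z>.149)&(z<.165)&(im["depth"]>0)]
u=np.linalg.svd(b[:,:2]-b[:,:2].mean(0),full_matrices=False)[2][0]; u*=np.sign(u[0]); print("theta",YAW-np.arctan2(u[1],u[0]),cv2.minAreaRect(b[:,:2].astype(np.float32)))
m[:]=0; m[150:170,205:325]=1; h=P[m&(z>.075)&(z<.1)]; print("handle",cv2.minAreaRect(h[:,:2].astype(np.float32)),r.current_t())
E
```

```text
0.001969355358077518
theta -4.671104791638403e-05 ((0.685181200504303, -0.12471695989370346), (0.01380091905593872, 0.05600845813751221), 86.45478057861328)
handle ((0.5714757442474365, -0.20725613832473755), (0.1302955597639084, 0.013791522942483425), 85.97238159179688) 73.575
```

View pics/w7.png

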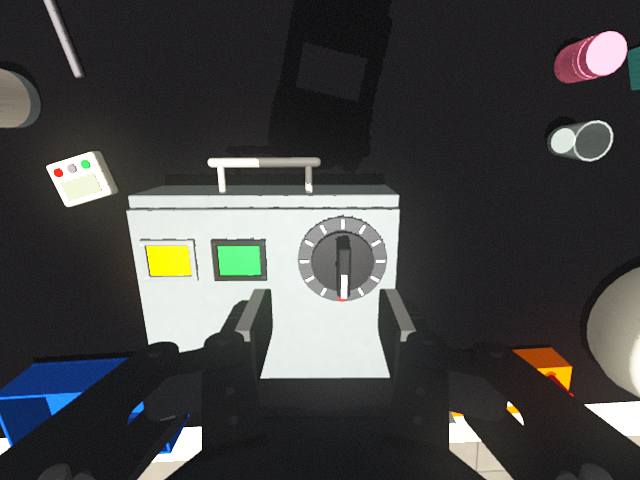

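The pointer is on the red mark and the drawer is shut, so I hand in.

```bash
python3 -c "
from cell import r
r.hand_in(); print(r.current_t())"
```

```text
the job is handed in; nothing more can be done
the job is handed in; nothing more can be done
```

I finished the job and handed it in at about 74 s of the 210 s allowed. The green tag lay in the black-framed holder, so I dialled 3, 11, 2. I then opened the drawer about 142 mm, stood the jars on the blue stripe, shut the drawer and turned the dial back to 0.

- **Jars:** Three jars were present, all with blue lids; I found no orange ones. The brown, pink and red look-alikes were left alone. One jar was knocked aside early on, and I picked it up from its new position.
- **Placing:** The two outer jars measured within about 2 mm of the stripe's middle. The middle jar read 13 mm off, close to the 15 mm limit. I put that down to its lid merging with the blue stripe in the image. In the picture it stands in line with the other two, and the gripper set it down on the stripe's middle line.
- **Drawer and dial:** The dial measured 1.05 rad on the last number and 0.00 rad at the end. The handle ended within 0.5 mm of its starting position, so the drawer is shut. I did not look at the jars again after shutting it.
- **Other things on the bench:** None had visibly moved in the last overhead picture, taken before the drawer was shut. In that one the arm hid part of the bench.

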